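Lock the slide-out herb tray home past its spring catch

TASK

The grey tray of potted herbs is locked in its pulled-out position by the spring catch bar whose ribbed thumb pad sticks out behind the tray's empty cell. Press the pad down with a fingertip and, keeping it down, push the tray by its rear wall along the rails until it is fully home against the end stop, then let go so that the bar springs up and locks it there. Pick nothing up: the herb pots stay standing in the tray, and everything else on the table is left where it is.

Things in the scene. Friction and masses are not known exactly. Their poses are not given: they have to be found in the camera images.
- frame: Galvanised slide frame on the table, fixed, 108 mm wide, 364 mm long. Origin: on the table top, centre line, below the outer face of the tray's rear wall when pulled out. +y: the way the tray slides home; x across; z up. Base plate 6 mm thick, y = -62 to 302 mm. Rails at |x| = 42 to 53 mm from y = 6 mm on, 46 mm high. End stop at y = 293 mm, 62 mm high. Yaw within 21 degrees.
- pad_top (a point): Middle of the ribbed dark steel thumb pad's top with the bar up, 26 mm above the table, frame y = -26 mm; a fixed point, it does not sink with the pad. The pad is 34 mm wide, y = -50 to -4 mm, open above and at the sides. Towards +y it goes on, equally high, as a bar 24 mm wide under the tray up to the tooth, so a fingertip can stay on it, pressed down, while following the tray.
- catch (a joint): How far the catch bar (pad, bar and tooth in one, on two spring plungers) is pressed down, m: 0 up, 0.010 right down (pad top then 16 mm above the table). Spring about 3 N up, 8 N right down. Its tooth blocks the tray unless pressed more than 0.007. With the tray part way, the tray's keel alone keeps it near 0.007; with the tray home and the finger off, it springs back to 0.
- tooth (a point): Top of the catch bar's tooth with the bar up, 34 mm above the table, under the tray in a notch of its keel; a fixed point. The tooth is 24 mm wide, frame y = 87 to 99 mm. A finger behind the tray does not reach it even with the tray home.
- tray (a joint): How far the tray has slid, m: 0 pulled out, 0.078 fully home against the end stop (start 0 to 0.0015; 2 mm of play while locked). It slides with about 2 N of friction, stays where it is left and cannot leave its rails.
- tray_rear (a point): Middle of the upper edge of the tray's rear wall (outer face), 55 mm above the table; moves with the tray. This wall is what is pushed: 84 mm wide, 3 mm thick, 30 to 55 mm above the table, facing frame -y. Grey plastic tray, 215 mm long, three open cells 68 mm long in a row along y; the cell next to this wall is empty (floor 37 mm above the table), the others hold a pot each.
- herb_a: Small round-leaved herb in a terracotta-coloured pot, rim 62 mm across, 58 mm tall, about 100 mm with its leaves, standing loose in the middle or the far cell of the tray. Origin: centre of the pot's underside, z up. It rides along and must stay standing.
- herb_b: Grass-like herb in a pot of the same size in the other of these two cells. Origin: centre of the pot's underside, z up. It rides along and must stay standing.
- trowel: Hand trowel, about 265 mm long and 26 mm high, lying beside the frame on its -x side along y. Origin: on the table below its neck. Leave alone.
- secateurs: Secateurs, about 170 mm long and 16 mm high, lying beside the frame on its +x side along y. Origin: on the table below the pivot. Leave alone.
- empty_pot: Empty terracotta pot, 68 mm across, 62 mm tall, beside the far half of the frame. Origin: centre of its underside. Leave alone.
- label_box: Small black box with white plant labels, 55 x 85 mm, about 85 mm tall with the labels, beside the far half of the frame. Origin: centre of its underside. Leave alone.
- lime_pot: Lime-coloured pot with grass, 90 mm across, about 180 mm tall with its blades, to the robot's left. Origin: centre of its underside. Leave alone.
- spray: White plant sprayer bottle, 72 mm across, 196 mm tall, to the robot's left. Origin: centre of its underside. Leave alone.
- dark_pot: Black pot with a leafy plant, 80 mm across, about 125 mm tall, to the robot's right. Origin: centre of its underside. Leave alone.
- twine: Spool of twine standing upright, 72 mm across, 80 mm tall, to the robot's right. Origin: centre of its underside. Leave alone.
Mind the look-alikes: they are no part of the job. What is shaped like the herb_b but blue is not meant.

How it is judged:
On the way, in this order (a step that is already met when the one before it is completed fails the run):
1. the catch bar is pressed down clear of the tray's keel while the tray is still pulled out (value of joint catch above 0.0072 m and value of joint tray below 0.006 m), for 0.1 s.
2. the tray is slid over the tooth of the held-down catch (value of joint tray above 0.015 m and value of joint catch above 0.0055 m), for 0.05 s.
At the end, for the whole second after the job is handed in: The tray is home (within 3.5 mm of the end stop) and at rest, the catch bar is up again (within 2 mm), locking it, and both herb pots stand upright in their cells of the tray (value of joint tray above 0.0745 m and value of joint catch below 0.002 m and velocity of joint tray between -0.005 and 0.005 m/s and angle between each of herb_a, herb_b's own z axis and vertical below 0.2 rad and z of each of herb_a, herb_b in the frame of frame below 0.045 m and y of each of herb_a, herb_b in the frame of frame above 0.155 m); the robot touches nothing.
It fails at once if a herb pot is lifted out of its cell or tipped over (z of any of herb_a, herb_b in the frame of frame above 0.055 m or angle between any of herb_a, herb_b's own z axis and vertical above 0.4 rad).
It fails at once if something else on the table is picked up or moved by more than 20 mm (distance of any of trowel, secateurs, empty_pot, label_box, lime_pot, spray, dark_pot, twine from where it was at the start of the episode above 0.02 m).
It also fails if it takes over 35 s, if anything falls off the work surface, if the arm or the gripper's body presses on something with over 40 N, if the wrist force passes 120 N, or if a joint passes its speed limit or range.

ROBOT

A 7-joint arm with a two-finger parallel gripper is mounted at the origin on the work surface. World frame = base frame: x ahead of the robot, y to its left, z up, the work surface at z = 0. Lengths are in m, angles in rad, forces in N, time in s.
With the tool pointing down it reaches from about 0.4 to 0.875 m from the base axis. Payload 19.3 kg.
Tool frame: the origin (TCP) lies at the centre of the arm's flange, where the gripper is bolted on; the fingertips stand 173 mm ahead of it and the grasp point (between the pads) lies 155 mm ahead of it; z points along the fingers, y is the line along which they close (so a half turn about z gives the same grasp; the last joint's range is limited). The gripper opens to 85 mm and grips with 20 to 120 N. Pads are 22 mm wide; open, the fingers measure 114 mm over their backs; the gripper's body (76 mm by 85 mm) begins 54 mm behind the grasp point. The pads swing forward as they close: fully open they stand 13 mm farther back than shut.
Start: joints at [1.101, 0.521, -0.036, 1.599, 0.021, 1.021, -0.113], TCP at [0.243, -0.576, 0.405] pointing down, gripper open.
Joint ranges: [-2.91, 2.91], [-0.3, 2.13], [-1.5, 1.42], [0.17, 2.43], [-1.26, 4.41], [0.16, 1.93], [-2.52, 2.52]. Speed limits (rad/s): [1.89, 1.89, 2.39, 2.39, 3.01, 3.01, 3.01].

INTERFACE

Orientations are given as [roll, pitch, yaw] about the fixed x, y, z axes, in that order (R = Rz(yaw) Ry(pitch) Rx(roll)).
In Python, from workcell import bot, imaging, job gives the robot as it stands.
- The arm moves only by the tool carry_out, never from a script. Its argument "targets" is a list of rows, each a list of 3 entries, a list of its own where there are three numbers: the shift along the tool's x, y, z in units of 0.25 m (1.0 is 0.25 m), then the turn, a rotation vector about the tool's x, y, z in units of 180 degrees (1.0 is 180 degrees), then the opening, from 0 (shut) to 1 (fully open). In form: [[[tx, ty, tz], [wx, wy, wz], jaw], ...]. A call has 1 to 8 rows; each row shifts and turns the commanded pose from where the row before left it, along the tool's axes as they then stand; what a row does not reach is not made up. A row lasts 1/8 s, in which the tool goes at most 62.5 mm and 10.7 degrees, less where a joint would pass 70% of its speed; a pose out of reach is approached as far as the arm can. A call with a number of a shift or a turn outside -1 to 1 is refused whole. A call with a gripper value outside its range is refused whole. The fingers move at their own pace and stop on an object; "force" is the grip in N (left out, the last holds). Time passes only in rows, so rows that do not move let the fingers close. It gives the time, the measured TCP pose, the force and the opening at its end, in the units of the state.
- bot.observe(): the state, without advancing time (a new reading comes with each control period).
- imaging.grab_frame(name): name is "scene" or "side" or "wrist"; returns a dict with "pixels" (384x512x3 uint8, red, green, blue), "mtx" (3x3 intrinsics, pixels), "cam_to_world" (4x4, takes a point from camera to world coordinates); the wrist camera has in their place "mount" (4x4, takes a point from camera to tool coordinates, whose origin is the TCP and whose axes are the flange's). Camera axes: x right, y down, z forward; pixel columns grow to the right and rows downward; lengths in m; the calibration is good to about 2 mm. A picture is of the moment at which its call begins: read the wrist's pose just before it. There is no depth.
- job.job_done(): hands the job in, once; it reports no verdict.
The state is a dict: "clock": time; "qpos": joint angles; "qd": joint speeds; "joint_efforts": joint torques, N m; "position": TCP position; "tool_rot": TCP orientation; "force": force on the tool from outside, world axes, zero at the start; "moment": the same for the moment, N m; "grip_width": finger opening in m.
Only numpy, scipy, OpenCV 4.12 (cv2) and the standard library are available. Lean on these libraries where they do the work, as an engineer would, in place of code of your own. Each camera call takes 0.05 s, during which the arm holds its last target. There are 200 camera calls.

## Working session

There is one attempt and no reset: what is moved stays moved. The work goes in short steps, Python scripts to look and compute and a tool call to move; the robot and the scene stay as the last step left them, time stands still between calls to the robot, and variables do not carry over. Pictures are saved under pics/ and viewed, on a budget of 10 in all, crops included, one or two more only if the job needs it, and the job is handed in when it is done.

Besides the shell and the picture viewer there is one more tool, called after "Request:" in YAML: its name, and indented under it one key for each argument. carry_out: Moves the arm, as the interface text tells. Its arguments: {"type":"object","properties":{"targets":{"type":"array"},"force":{"type":"number"}},"required":["targets"]}

```bash
mkdir -p pics
cat > h.py <<'E'
import numpy as np, cv2
from workcell import bot, imaging, job
def ray(f,u,v,z):
    K,T=f["mtx"],np.array(f["cam_to_world"]); d=T[:3,:3]@np.linalg.solve(np.array(K),[u,v,1]); o=T[:3,3]
    return o+d*(z-o[2])/d[2]
def proj(f,P):
    T=np.linalg.inv(np.array(f["cam_to_world"])); p=np.array(f["mtx"])@(T[:3,:3]@np.array(P)+T[:3,3]); return p[:2]/p[2]
def save(n,a): cv2.imwrite(f"pics/{n}.png",cv2.cvtColor(np.ascontiguousarray(a),cv2.COLOR_RGB2BGR))
E
python3 - <<'E'
from h import *
import pickle
print(bot.observe())
for n in("scene","side"):
    f=imaging.grab_frame(n); pickle.dump(f,open(n+".pkl","wb")); save(n,f["pixels"]); print(n,np.round(f["cam_to_world"],3).tolist(),np.round(f["mtx"],1).tolist())
E
```

```text
{'clock': 0.0, 'qpos': array([ 1.10079975,  0.52201637, -0.03632342,  1.59999578,  0.02118674,
        1.02108841, -0.11279279]), 'qd': array([ 0.00069926,  0.00080662,  0.0012401 ,  0.00187845, -0.00237987,
       -0.00075148,  0.00077035]), 'joint_efforts': array([ 7.18703286e-04, -9.27139950e+01,  1.98056437e+00, -3.69942927e+01,
        1.79323921e-02,  8.15765932e-03,  4.86713475e-05]), 'position': array([ 0.24319524, -0.5755958 ,  0.40412857]), 'tool_rot': array([-3.14047142e+00,  7.03719970e-05,  3.99783246e-01]), 'force': array([ 0.58778289, -1.08840871,  0.6983983 ]), 'moment': array([-0.02053125,  0.02808797,  0.00057103]), 'grip_width': 0.08535993096050248}
scene [[-0.563, 0.622, -0.544, 1.421], [0.826, 0.411, -0.385, 0.606], [-0.016, -0.666, -0.746, 1.285], [0.0, 0.0, 0.0, 1.0]] [[481.7, 0.0, 259.3], [0.0, 481.7, 196.2], [0.0, 0.0, 1.0]]
side [[-0.959, -0.174, 0.224, 0.19], [-0.283, 0.643, -0.711, 1.095], [-0.02, -0.745, -0.666, 1.119], [0.0, 0.0, 0.0, 1.0]] [[472.0, 0.0, 259.6], [0.0, 472.0, 190.0], [0.0, 0.0, 1.0]]
```

View pics/scene.png

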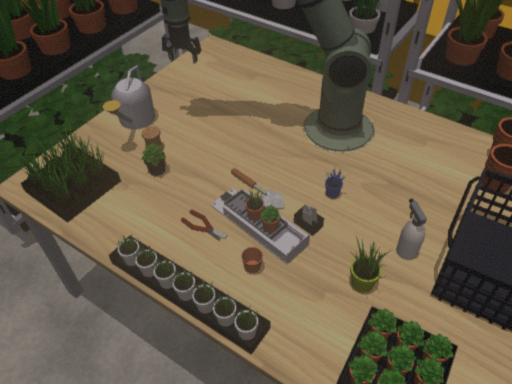

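View pics/side.png

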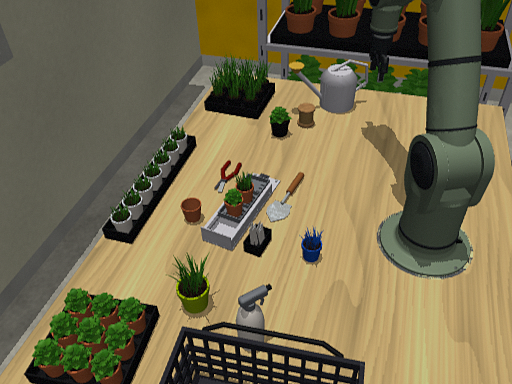

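Run:
```python
from h import *
import pickle
a=pickle.load(open("scene.pkl","rb"))["pixels"][165:275,190:330]
b=pickle.load(open("side.pkl","rb"))["pixels"][160:260,180:320]
a=cv2.resize(a,None,fx=5,fy=5,interpolation=cv2.INTER_CUBIC)[:,:700];b=cv2.resize(b,None,fx=5,fy=5,interpolation=cv2.INTER_CUBIC)
save("za",a);save("zb",b)
```

```text
(no output)
```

View pics/za.png

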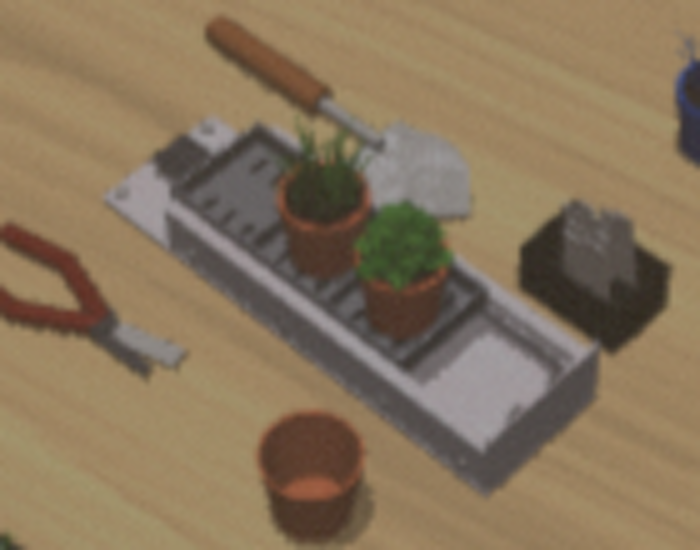

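View pics/zb.png

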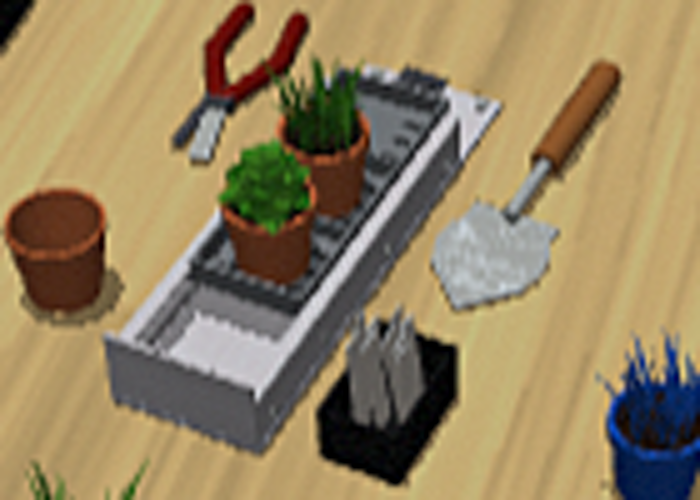

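Scene crop: the dark ribbed pad is at about (182,157) in za, i.e. pixel (226,196), on the bare screwed plate end. The empty cell is next to it. The end stop top runs from (600,347) to (485,452) in za. The side crop shows the pad at (425,78) in zb. There is only one tray with two terracotta herbs. The look-alikes are the blue grass pot at (333,184), and the seedling tray and green plug tray at (185,290) and (400,350).

```bash
cat >> h.py <<'E'
def W(p,P):
    c,s=np.cos(p[2]),np.sin(p[2]); x,y,z=P; return np.array([p[0]+c*x-s*y,p[1]+s*x+c*y,z])
E
python3 - <<'E'
from h import *
import pickle
from scipy.optimize import least_squares
A=pickle.load(open("scene.pkl","rb"));B=pickle.load(open("side.pkl","rb"))
o=[(A,105,197,.054,-.062,.006),(A,222,117,-.054,-.062,.006),(A,600,347,-.054,.302,.062),(A,485,452,.054,.302,.062),(A,490,493,.054,.302,0),(A,182,157,0,-.026,.025),
(B,107,338,.054,.302,.062),(B,255,400,-.054,.302,.062),(B,503,100,-.054,-.062,.006),(B,262,452,-.054,.302,0),(B,425,78,0,-.026,.025)]
def px(t): return np.array([190+t[1]/5,165+t[2]/5]) if t[0] is A else np.array([180+t[1]/5,160+t[2]/5])
print([np.round(ray(t[0],*px(t),t[5]),3).tolist() for t in o])
g=ray(A,*px(o[5]),.026); 
best=min((least_squares(lambda p:np.concatenate([proj(t[0],W(p,t[3:]))-px(t) for t in o]),[g[0],g[1],y]) for y in (-2,0,.3,2)),key=lambda r:r.cost)
p=best.x;print(p,best.cost,np.round(best.fun.reshape(-1,2),1).tolist());np.save("p.npy",p)
print("pad",W(p,(0,-.026,.026)),"dist home",W(p,(0,.05,.02)))
E
```

```text
[[0.614, -0.175, 0.006], [0.507, -0.152, 0.006], [0.575, 0.2, 0.062], [0.683, 0.182, 0.062], [0.671, 0.18, 0.0], [0.567, -0.141, 0.025], [0.669, 0.181, 0.062], [0.563, 0.205, 0.062], [0.505, -0.165, 0.006], [0.567, 0.193, 0.0], [0.56, -0.153, 0.025]]
[ 0.56808761 -0.10926263 -0.17525224] 22.88333609356496 [[-0.4, -1.1], [-1.6, -1.5], [0.6, -1.8], [0.8, -2.6], [-0.7, 0.5], [2.0, 0.2], [-1.3, -0.9], [-0.5, -2.2], [-0.1, 0.8], [-0.7, 1.0], [-2.4, 2.9]]
pad [ 0.56355434 -0.13486437  0.026     ] dist home [ 0.57680544 -0.0600285   0.02      ]
```

```bash
cat >> h.py <<'E'
from scipy.spatial.transform import Rotation as Ro
def rows(tgt,rpy,n):
    s=bot.observe(); p0=s["position"];r0=Ro.from_euler("xyz",s["tool_rot"]);r1=Ro.from_euler("xyz",rpy)
    w=(r0.inv()*r1).as_rotvec(); out=[];p=p0;r=r0
    for i in range(n):
        q=p0+(np.array(tgt)-p0)*(i+1)/n
        out.append([np.round(r.inv().apply(q-p)/.25,4).tolist(),np.round(w/n/np.pi,4).tolist()]);p=q;r=r0*Ro.from_rotvec(w*(i+1)/n)
    for o in out: print(o)
E
python3 - <<'E'
from h import *
f=imaging.grab_frame("wrist");print(np.round(f["mount"],3).tolist(),np.round(f["mtx"],1).tolist())
p=np.load("p.npy");t=W(p,(0,-.05,.40));print(t)
rows(t,[np.pi,0,p[2]+np.pi/2],12)
E
```

```text
[[0.0, -0.956, -0.295, 0.075], [1.0, 0.0, 0.001, 0.0], [-0.001, -0.295, 0.956, 0.031], [0.0, 0.0, 0.0, 1.0]] [[338.6, 0.0, 250.0], [0.0, 338.6, 192.1], [0.0, 0.0, 1.0]]
[ 0.55936978 -0.15849676  0.4       ]
[[0.1512, -0.0871, 0.0015], [-0.0, -0.0, -0.0264]]
[[0.1579, -0.0742, 0.0015], [-0.0, -0.0, -0.0264]]
[[0.1635, -0.0609, 0.0015], [-0.0, -0.0, -0.0264]]
[[0.168, -0.0471, 0.0015], [-0.0, -0.0, -0.0264]]
[[0.1713, -0.033, 0.0014], [-0.0, -0.0, -0.0264]]
[[0.1735, -0.0187, 0.0014], [-0.0, -0.0, -0.0264]]
[[0.1744, -0.0043, 0.0014], [-0.0, -0.0, -0.0264]]
[[0.1742, 0.0102, 0.0014], [-0.0, -0.0, -0.0264]]
[[0.1727, 0.0246, 0.0014], [-0.0, -0.0, -0.0264]]
[[0.1701, 0.0388, 0.0014], [-0.0, -0.0, -0.0264]]
[[0.1663, 0.0528, 0.0014], [-0.0, -0.0, -0.0264]]
[[0.1613, 0.0664, 0.0014], [-0.0, -0.0, -0.0264]]
```

Request:
carry_out:
  targets:
    - [[0.151, -0.087, 0.001], [0, 0, -0.0264], 0]
    - [[0.158, -0.074, 0.001], [0, 0, -0.0264], 0]
    - [[0.163, -0.061, 0.001], [0, 0, -0.0264], 0]
    - [[0.168, -0.047, 0.001], [0, 0, -0.0264], 0]
    - [[0.171, -0.033, 0.001], [0, 0, -0.0264], 0]
    - [[0.173, -0.019, 0.001], [0, 0, -0.0264], 0]
    - [[0.174, -0.004, 0.001], [0, 0, -0.0264], 0]
    - [[0.174, 0.01, 0.001], [0, 0, -0.0264], 0]

```text
clock: 1.15
position: [0.4544, -0.2968, 0.4027]
tool_rot: [-3.142, 0.0, 1.066]
force: [0.8, -0.5, 0.7]
grip_width: 0.0001
```

Request:
carry_out:
  targets:
    - [[0.173, 0.025, 0.001], [0, 0, -0.0264], 0]
    - [[0.17, 0.039, 0.001], [0, 0, -0.0264], 0]
    - [[0.166, 0.053, 0.001], [0, 0, -0.0264], 0]
    - [[0.161, 0.066, 0.001], [0, 0, -0.0264], 0]
    - [[0, 0, 0], [0, 0, 0], 0]
    - [[0, 0, 0], [0, 0, 0], 0]

```text
clock: 1.9
position: [0.5589, -0.1597, 0.4014]
tool_rot: [-3.141, 0.0, 1.394]
force: [0.2, -0.1, -0.0]
grip_width: 0.0004
```

Run:
```python
from h import *
import pickle
s=bot.observe();f=imaging.grab_frame("wrist")
T=np.eye(4);T[:3,:3]=Ro.from_euler("xyz",s["tool_rot"]).as_matrix();T[:3,3]=s["position"];f["cam_to_world"]=T@np.array(f["mount"])
pickle.dump(f,open("w1.pkl","wb"));save("w1",cv2.resize(f["pixels"],(768,576)))
p=np.load("p.npy");print(s["clock"],s["position"],s["tool_rot"],s["force"],s["grip_width"],s["qpos"])
for P in[(.054,-.062,.006),(-.054,-.062,.006),(0,-.026,.026),(.042,0,.055),(-.042,0,.055)]: print(P,proj(f,W(p,P))*1.5)
```

```text
1.9 [ 0.55891679 -0.15969677  0.40140362] [-3.14087079e+00  3.42949123e-04  1.39415775e+00] [ 0.2321864  -0.12815739 -0.00717262] 0.00043399711702777396 [ 0.44983668  0.47702437 -0.38288011  1.70792208  0.20601442  0.99716859
 -0.18346041]
(0.054, -0.062, 0.006) [448.80329633 252.60783322]
(-0.054, -0.062, 0.006) [301.9224475  252.73169015]
(0, -0.026, 0.026) [375.33830333 207.52809081]
(0.042, 0, 0.055) [444.52692352 171.43404851]
(-0.042, 0, 0.055) [306.1493253  171.56121527]
```

View pics/w1.png

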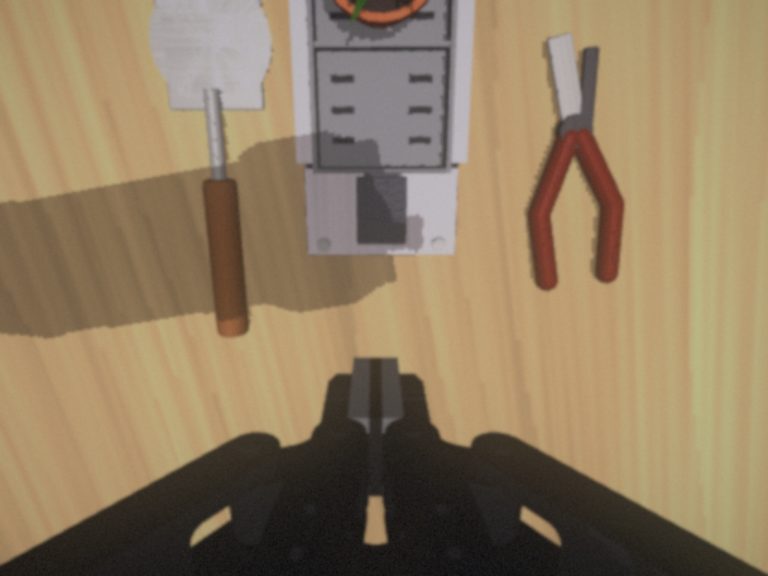

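The wrist view is clear. The plate corners are at (307,255) and (457,254), the pad spans columns 357–406 down to row 245, and the tray's rear wall edge is at row ~172, columns 313–447. I'll refit x, y and yaw from these.

Run:
```python
from h import *
import pickle
from scipy.optimize import least_squares
f=pickle.load(open("w1.pkl","rb"))
o=[(307.5,255,-.054,-.062,.006),(457,254,.054,-.062,.006),(381.5,243,0,-.050,.026),(380,172,0,.0007,.055),(297,162,-.053,.006,.046),(468,162,.053,.006,.046)]
r=least_squares(lambda p:np.concatenate([proj(f,W(p,t[2:]))-np.array(t[:2])/1.5 for t in o]),np.load("p.npy"));p=r.x
print(p,np.round(r.fun.reshape(-1,2),1).tolist());np.save("p.npy",p)
rows(W(p,(0,-.027,.24)),[np.pi,0,p[2]+np.pi/2],4)
```

```text
[ 0.57197739 -0.11093852 -0.16916101] [[0.4, -0.4], [-1.4, -0.4], [0.2, 0.5], [1.4, -0.0], [-0.3, 0.5], [-0.5, -0.3]]
[[0.0238, 0.0046, 0.1615], [-0.0, 0.0, -0.0007]]
[[0.0238, 0.0047, 0.1615], [-0.0, 0.0, -0.0007]]
[[0.0238, 0.0047, 0.1615], [-0.0, 0.0, -0.0007]]
[[0.0238, 0.0047, 0.1616], [-0.0, 0.0, -0.0007]]
```

Request:
carry_out:
  targets:
    - [[0.024, 0.005, 0.162], [0, 0, -0.0007], 0]
    - [[0.024, 0.005, 0.162], [0, 0, -0.0007], 0]
    - [[0.024, 0.005, 0.162], [0, 0, -0.0007], 0]
    - [[0.024, 0.005, 0.162], [0, 0, -0.0007], 0]
    - [[0, 0, 0], [0, 0, 0], 0]
    - [[0, 0, 0], [0, 0, 0], 0]

```text
clock: 2.7
position: [0.5685, -0.1373, 0.2412]
tool_rot: [3.14, 0.0, 1.402]
force: [-0.5, 0.3, 0.1]
grip_width: -0.0001
```

Run:
```python
from h import *
import pickle
s=bot.observe();f=imaging.grab_frame("wrist")
T=np.eye(4);T[:3,:3]=Ro.from_euler("xyz",s["tool_rot"]).as_matrix();T[:3,3]=s["position"];f["cam_to_world"]=T@np.array(f["mount"])
pickle.dump(f,open("w2.pkl","wb"));save("w2",cv2.resize(f["pixels"],(768,576)))
p=np.load("p.npy");print(s["clock"],s["position"],s["force"],s["grip_width"])
for P in[(.054,-.062,.006),(-.054,-.062,.006),(0,-.026,.026),(.042,0,.055),(-.042,0,.055)]: print(P,proj(f,W(p,P))*1.5)
rows(W(p,(0,-.027,.195)),[np.pi,0,p[2]+np.pi/2],3)
```

```text
2.7 [ 0.56847724 -0.13729622  0.24115021] [-0.54214285  0.30059073  0.05385974] -6.657314707677279e-05
(0.054, -0.062, 0.006) [492.0528054  388.37559052]
(-0.054, -0.062, 0.006) [251.14858551 388.29176107]
(0, -0.026, 0.026) [371.37905726 330.34408421]
(0.042, 0, 0.055) [502.02636788 288.84476754]
(-0.042, 0, 0.055) [239.57213478 288.64679927]
[[-0.0006, -0.0016, 0.062], [0.0002, 0.0, 0.0001]]
[[-0.0006, -0.0015, 0.062], [0.0002, 0.0, 0.0001]]
[[-0.0006, -0.0015, 0.062], [0.0002, 0.0, 0.0001]]
```

View pics/w2.png

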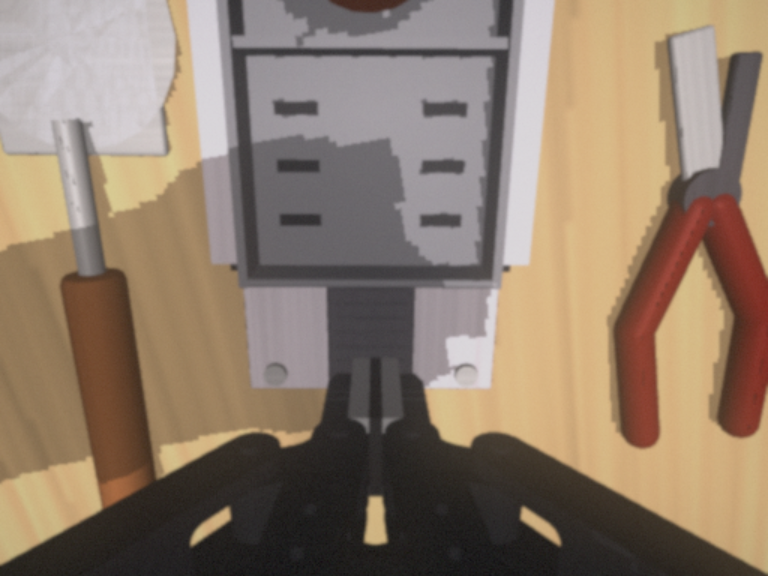

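The projections of the fitted frame match the picture: plate corners at (250,388) and (492,388), pad centred at about 371. The shut fingertips (375,357) are over the pad. Now I'll press down.

Request:
carry_out:
  targets:
    - [[-0.001, -0.002, 0.06], [0, 0, 0], 0]
    - [[-0.001, -0.002, 0.06], [0, 0, 0], 0]
    - [[0, -0.001, 0.03], [0, 0, 0], 0]
    - [[0, 0, 0.02], [0, 0, 0], 0]
    - [[0, 0, 0.02], [0, 0, 0], 0]
    - [[0, 0, 0.018], [0, 0, 0], 0]
    - [[0, 0, 0], [0, 0, 0], 0]
    - [[0, 0, 0], [0, 0, 0], 0]

```text
clock: 3.75
position: [0.5669, -0.1366, 0.1891]
tool_rot: [3.141, 0.001, 1.404]
force: [-13.4, 2.3, 33.4]
grip_width: 0.0007
```

Request:
carry_out:
  targets:
    - [[0, 0, -0.004], [0, 0, 0], 0]
    - [[0, 0, 0], [0, 0, 0], 0]

```text
clock: 4.0
position: [0.5668, -0.1367, 0.1894]
tool_rot: [-3.141, 0.0, 1.404]
force: [-7.9, 1.2, 17.2]
grip_width: -0.0003
```

Run:
```python
from h import *
p=np.load("p.npy");s=bot.observe();d=s["position"]-W(p,(0,0,0));c,n=np.cos(p[2]),np.sin(p[2])
print("frame x,y",c*d[0]+n*d[1],-n*d[0]+c*d[1],s["position"][2],s["force"],s["tool_rot"][2]-p[2]-np.pi/2)
```

```text
frame x,y -0.0007276541871437132 -0.026231800637266798 0.1893540147571034 [-7.88930355  1.23701393 17.19525259] 0.0021449572068967804
```

Request:
carry_out:
  targets:
    - [[0.02, 0, -0.001], [0, 0, 0], 0]
    - [[0.02, 0, 0], [0, 0, 0], 0]
    - [[0.02, 0, 0], [0, 0, 0], 0]
    - [[0.02, 0, 0], [0, 0, 0], 0]
    - [[0.02, 0, 0], [0, 0, 0], 0]
    - [[0.02, 0, 0], [0, 0, 0], 0]
    - [[0.02, 0, 0], [0, 0, 0], 0]
    - [[0, 0, 0], [0, 0, 0], 0]

```text
clock: 5.0
position: [0.5733, -0.1025, 0.1896]
tool_rot: [3.14, 0.001, 1.404]
force: [-0.2, -2.1, 9.1]
grip_width: 0.0001
```

```bash
cat > st.py <<'E'
from h import *
p=np.load("p.npy");s=bot.observe();d=s["position"]-W(p,(0,0,0));c,n=np.cos(p[2]),np.sin(p[2])
print("frame x,y,z",c*d[0]+n*d[1],-n*d[0]+c*d[1],s["position"][2],"F frame",c*s["force"][0]+n*s["force"][1],-n*s["force"][0]+c*s["force"][1],s["force"][2],s["clock"])
f=imaging.grab_frame("wrist");save("wz",cv2.resize(f["pixels"],(768,576)))
E
python3 st.py
```

```text
frame x,y,z -9.658676503544782e-05 0.008583882210260196 0.18958160319879885 F frame 0.14340090907974998 -2.1155047107146574 9.098743240058932 5.0
```

View pics/wz.png

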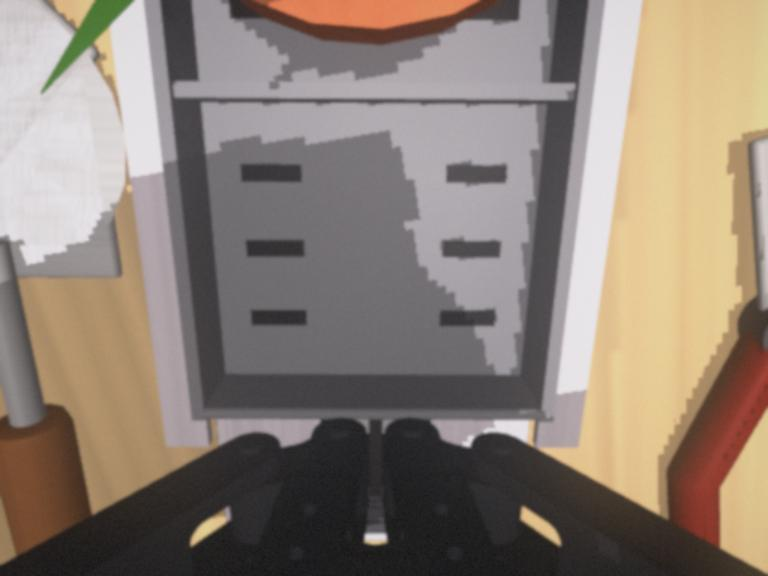

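The tray is moving with the finger: about 2 N of push, 9 N down, and the rear wall is now ahead of the rail ends. Continuing.

Request:
carry_out:
  targets:
    - [[0.02, 0, 0], [0, 0, 0], 0]
    - [[0.024, 0, 0], [0, 0, 0], 0]
    - [[0.024, 0, 0], [0, 0, 0], 0]
    - [[0.024, 0, 0], [0, 0, 0], 0]
    - [[0.024, 0, 0], [0, 0, 0], 0]
    - [[0.024, 0, 0], [0, 0, 0], 0]
    - [[0.024, 0, 0], [0, 0, 0], 0]
    - [[0.02, 0, 0], [0, 0, 0], 0]

```text
clock: 6.05
position: [0.581, -0.0577, 0.1896]
tool_rot: [3.14, 0.001, 1.403]
force: [1.2, -6.6, 8.6]
grip_width: -0.0002
```

Request:
carry_out:
  targets:
    - [[0.014, 0, 0], [0, 0, 0], 0]
    - [[0.012, 0, 0], [0, 0, 0], 0]
    - [[0.01, 0, 0], [0, 0, 0], 0]
    - [[0.006, 0, 0], [0, 0, 0], 0]
    - [[0, 0, 0], [0, 0, 0], 0]

```text
clock: 6.68
position: [0.5828, -0.0473, 0.1896]
tool_rot: [3.139, 0.001, 1.403]
force: [1.0, -6.1, 7.9]
grip_width: -0.0001
```

```bash
python3 st.py
```

```text
frame x,y,z -2.3366186810798092e-05 0.06458067297070073 0.18963165317555575 F frame 2.0103752065749294 -5.857457012664673 7.869645296418419 6.675
```

Request:
carry_out:
  targets:
    - [[0.006, 0, 0], [0, 0, 0], 0]
    - [[0.006, 0, 0], [0, 0, 0], 0]
    - [[0, 0, 0], [0, 0, 0], 0]

```text
clock: 7.1
position: [0.5833, -0.0444, 0.1896]
tool_rot: [3.139, 0.001, 1.403]
force: [1.1, -5.9, 9.1]
grip_width: -0.0002
```

```bash
python3 st.py
```

```text
frame x,y,z -1.7361261484818633e-05 0.06751468410126969 0.18960314913801973 F frame 2.0303415824194384 -5.640800968767757 9.107180343418733 7.1
```

Request:
carry_out:
  targets:
    - [[0.006, 0, 0], [0, 0, 0], 0]
    - [[0.004, 0, 0], [0, 0, 0], 0]
    - [[0, 0, 0], [0, 0, 0], 0]

```text
clock: 7.52
position: [0.5835, -0.0439, 0.1896]
tool_rot: [3.14, 0.004, 1.401]
force: [-1.5, -18.5, 10.6]
grip_width: 0.0001
```

```bash
python3 st.py
```

```text
frame x,y,z 4.4958940530604244e-05 0.06801542583355179 0.1896359827925832 F frame 1.6326156641346645 -18.491094578749657 10.572462800599647 7.525
```

The push force rose to 18 N with no further travel, so the tray is at the end stop. Now I'll ease back a little, lift off and look.

Request:
carry_out:
  targets:
    - [[-0.01, 0, 0], [0, 0, 0], 0]
    - [[-0.006, 0, 0], [0, 0, 0], 0]
    - [[0, 0, -0.03], [0, 0, 0], 0]
    - [[0, 0, -0.06], [0, 0, 0], 0]
    - [[-0.1, 0, -0.15], [0, 0, 0], 0]
    - [[-0.2, 0, -0.15], [0, 0, 0], 0]
    - [[-0.2, 0, -0.15], [0, 0, 0], 0]
    - [[0, 0, 0], [0, 0, 0], 0]

```text
clock: 8.57
position: [0.561, -0.1726, 0.3272]
tool_rot: [3.138, 0.002, 1.398]
force: [0.6, 0.3, 0.3]
grip_width: -0.0001
```

Run:
```python
from h import *
s=bot.observe();f=imaging.grab_frame("wrist");g=imaging.grab_frame("side")
T=np.eye(4);T[:3,:3]=Ro.from_euler("xyz",s["tool_rot"]).as_matrix();T[:3,3]=s["position"];f["cam_to_world"]=T@np.array(f["mount"])
p=np.load("p.npy");print(s["clock"],s["position"],s["force"])
for P in[(0,-.05,.026),(.017,-.05,.026),(.017,-.05,.016),(.012,.03,.026),(.012,.03,.016),(.042,.078,.055),(-.042,.078,.055),(-.042,.0745,.055)]: print(P,proj(f,W(p,P)))
b=cv2.resize(g["pixels"][160:260,180:320],(400,286));a=f["pixels"]
c=np.zeros((384+0,800,3),np.uint8);c[:384,:400]=a[:,56:456];c[:286,400:]=b;save("end",c)
```

```text
8.575 [ 0.56095826 -0.17261249  0.32722304] [0.57071011 0.27398783 0.32391302]
(0, -0.05, 0.026) [248.80089701 166.21403208]
(0.017, -0.05, 0.026) [269.62386662 166.11966232]
(0.017, -0.05, 0.016) [268.91448793 163.46058894]
(0.012, 0.03, 0.026) [264.39041765  61.32940927]
(0.012, 0.03, 0.016) [263.80708918  62.2440529 ]
(0.042, 0.078, 0.055) [315.3939044  -24.63887825]
(-0.042, 0.078, 0.055) [180.33019224 -24.27187275]
(-0.042, 0.0745, 0.055) [180.69351237 -17.85651032]
```

View pics/end.png

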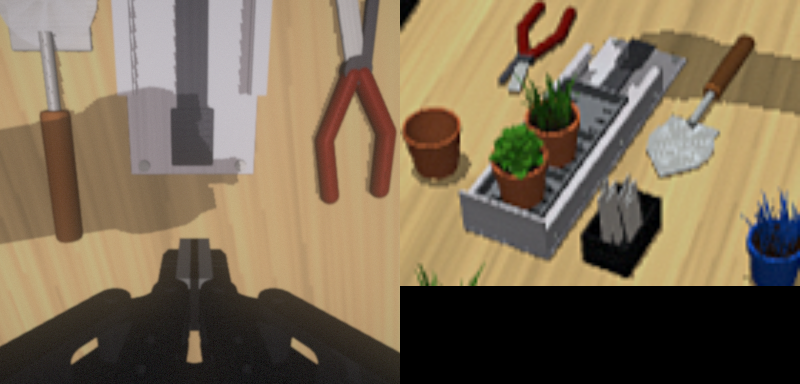

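The side view shows the tray against the end stop with both herbs upright. For the catch I'll measure the pad numerically: its rear edge should be at row 166.2 if up, 163.5 if fully down.

Run:
```python
from h import *
s=bot.observe();f=imaging.grab_frame("wrist")
T=np.eye(4);T[:3,:3]=Ro.from_euler("xyz",s["tool_rot"]).as_matrix();T[:3,3]=s["position"];f["cam_to_world"]=T@np.array(f["mount"])
g=cv2.cvtColor(f["pixels"],cv2.COLOR_RGB2GRAY).astype(float);p=np.load("p.npy")
print("rows 158-176",g[158:177,240:258].mean(1).round());r=g[140:158].mean(0)
print("cols L",r[220:236].round(),"cols R",r[262:278].round())
for z in(.026,.016):print(z,proj(f,W(p,(0,-.05,z))),[proj(f,W(p,(x,-.04,z)))[0] for x in(-.017,.017)])
print("plate edge rows",[proj(f,W(p,(0.03,-.062,.006)))],g[165:182,275:290].mean(1).round(),s["clock"],s["force"])
```

```text
rows 158-176 [ 67.  66.  67.  67.  69.  68.  68.  67.  67.  68.  68.  68.  68.  72.
  93. 121. 135. 139. 139.]
cols L [140. 138. 137. 138. 137. 138. 140. 137. 121.  91.  70.  67.  68.  68.
  67.  67.] cols R [ 73.  76.  77.  78.  79.  82.  83.  85. 103. 145. 179. 191. 192. 192.
 192. 192.]
0.026 [250.59570857 172.89776025] [np.float64(229.49162999963767), np.float64(271.75194247442727)]
0.016 [250.56280475 170.02961147] [np.float64(230.17337409150815), np.float64(271.00205961816255)]
plate edge rows [array([284.58206403, 180.71419665])] [140. 140. 140. 140. 140. 140. 140. 140. 140. 140. 140. 139. 139. 139.
 137. 130. 121.] 8.675 [-0.67249105  1.07984379 -1.37557092]
```

Run:
```python
from h import *
rows([.5685,-.1373,.2412],[np.pi,0,1.402],3)
```

```text
[[0.0412, 0.0026, 0.1104], [-0.0, -0.0, 0.0003]]
[[0.0412, 0.0026, 0.1104], [-0.0, -0.0, 0.0003]]
[[0.0412, 0.0025, 0.1103], [-0.0, -0.0, 0.0003]]
```

Request:
carry_out:
  targets:
    - [[0.041, 0.003, 0.11], [0, 0, 0], 0]
    - [[0.041, 0.003, 0.11], [0, 0, 0], 0]
    - [[0.041, 0.002, 0.11], [0, 0, 0.001], 0]
    - [[0, 0, 0], [0, 0, 0], 0]
    - [[0, 0, 0], [0, 0, 0], 0]

```text
clock: 9.35
position: [0.5689, -0.1379, 0.242]
tool_rot: [3.142, -0.0, 1.402]
force: [0.3, 0.4, 0.2]
grip_width: -0.0003
```

Run:
```python
from h import *
import pickle
s=bot.observe();f=imaging.grab_frame("wrist");w=pickle.load(open("w2.pkl","rb"));p=np.load("p.npy")
T=np.eye(4);T[:3,:3]=Ro.from_euler("xyz",s["tool_rot"]).as_matrix();T[:3,3]=s["position"];f["cam_to_world"]=T@np.array(f["mount"])
print(s["clock"],s["position"])
for n,q in(("before",w),("now",f)):
    g=cv2.cvtColor(q["pixels"],cv2.COLOR_RGB2GRAY).astype(float)[200:226].mean(0)
    i=lambda a,b,sg:next(k+(100-g[k])/(g[k+1]-g[k]) for k in range(a,b) if (g[k]-100)*(g[k+1]-100)<=0)
    print(n,g[212:224].round(),g[270:282].round(),[i(205,235,0),i(262,292,0)],[[proj(q,W(p,(x,-.03,z)))[0] for x in(-.017,.017)] for z in(.026,.019)])
print([proj(f,W(p,(0,y,.055))) for y in(.0745,.078)]);save("end2",cv2.resize(f["pixels"],(768,576)))
```

```text
9.35 [ 0.56894641 -0.1379112   0.24201311]
before [148. 149. 150. 150. 149. 133. 101.  75.  68.  70.  70.  69.] [ 69.  69.  70.  70.  70.  88. 122. 143. 147. 148. 150. 152.] [np.float64(218.04892086330935), np.float64(275.36036036036035)] [[np.float64(218.67906176957254), np.float64(276.49289705907444)], [np.float64(219.67530940858364), np.float64(275.6111515036002)]]
now [138. 138. 138. 139. 136. 114.  82.  66.  65.  66.  65.  65.] [ 66.  66.  67.  67.  77. 106. 128. 136. 137. 138. 140. 142.] [np.float64(217.445107398568), np.float64(274.8021828103683)] [[np.float64(218.2891010167081), np.float64(275.9023771555782)], [np.float64(219.30889532599517), np.float64(275.05676840533357)]]
[array([246.06025437,  20.26807511]), array([246.03539485,  10.92584657])]
```

View pics/end2.png

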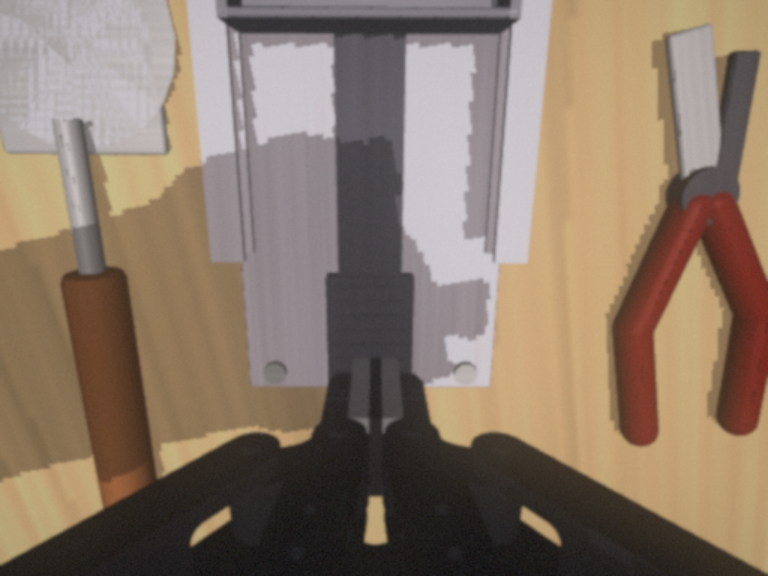

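Seen from the same pose, the pad is as wide as before pressing (57.36 px against 57.31; 1.9 px less if it were still 7 mm down), so the bar is up. The tray's rear edge is at row ~19 of 576, which is about 77 mm of travel. The fingers are clear, so I'm handing in.

```bash
python3 -c "
from h import *
print(bot.observe()['force'],job.job_done())"
```

```text
the job is handed in; nothing more can be done
[ 0.54828366 -0.41921023 -0.48380085] None
```

I pressed the thumb pad right down with the shut fingertips. Holding it at about 9 N, I pushed the tray by its rear wall to the end stop, then backed off and lifted clear. The job was handed in at about 9.4 s of the 35 s allowed.

**Last checks:**
- **Tray:** at the end stop the push force rose to 18 N with no further travel. The last picture puts the tray at about 77 mm of its 78 mm.
- **Catch bar:** it is up. The pad measured 57.4 px wide, against 57.3 px from the same pose before pressing. A first, farther look was less clear, giving about 2 mm down, within its error.
- **Herbs and bystanders:** both herbs stand upright in the side view. The trowel, secateurs, empty pot and label box look unmoved; I did not check the things farther off, and the arm did not go near them after its first approach.
- **Contact:** the wrist force read under 1 N at hand-in, with the fingers clear.

**Disagreements:** the first fit from the scene and side cameras was about 4 mm off sideways, so I refitted from the wrist camera before touching anything. The first press reached 33 N as the pad bottomed out, and I eased it off straight away.

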